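# Slide the flat dibber home into its keeper

### The arm

A 6-joint arm with a two-finger parallel gripper is mounted at the origin on the work surface. World frame = base frame: x ahead of the robot, y to its left, z up, the work surface at z = 0. Lengths are in m, angles in degrees, forces in N, time in s.
With the tool pointing down it reaches from about 0.3 to 0.75 m from the base axis. Payload 8.5 kg.
Tool frame: the origin (TCP) lies midway between the tips of the shut fingers; the grasp point (between the pads) lies 19 mm behind it; z points along the fingers, y is the line along which they close (so a half turn about z gives the same grasp; the last joint's range is limited). The gripper opens to 85 mm and grips with 20 to 120 N. Pads are 22 mm wide; open, the fingers measure 114 mm over their backs; the gripper's body (76 mm by 85 mm) begins 54 mm behind the grasp point. The pads swing forward as they close: fully open they stand 13 mm farther back than shut.
Start: joints at [-75.877, 21.807, 74.336, -0, 83.858, -12.336], TCP at [0.245, -0.492, 0.231] pointing down, gripper open.
Joint ranges: [-178.18, 178.18], [-50.72, 133.34], [12.68, 142.11], [-81.47, 261.47], [9.98, 163.14], [-165.26, 165.26]. Speed limits (degrees/s): [136.94, 136.94, 180, 180, 180, 180].

### API

Orientations are given as a 3x3 rotation matrix whose columns are the frame's x, y, z axes.
In Python, from rig import env, get_image, close_job gives the robot as it stands.
- The arm moves only by the tool step_arm, never from a script. Its argument "targets" is a list of rows, each a list of 2 entries, a list of its own where there are three numbers: the shift along the tool's x, y, z as a fraction of full scale, then the turn, a rotation vector about the tool's x, y, z as a fraction of full scale. In form: [[[x, y, z], [wx, wy, wz]], ...]. A call has 1 to 10 rows; each row is the pose to reach, as a shift and turn from the pose commanded when the call began, along the tool's axes at that moment; what a row does not reach only later rows make up. Full scale, the value 1, is 0.3 m for a shift and 45 degrees for a turn. A row lasts 1/12 s, in which the tool goes at most 41.7 mm and 7.16 degrees, less where a joint would pass 70% of its speed; a pose out of reach is approached as far as the arm can. A call with a number of a shift or a turn outside -1 to 1 is refused whole. A call with a gripper value outside its range is refused whole. "jaw" is the finger opening in mm, from 0 to 85.4, set as the call begins (left out, the last holds). The fingers move at their own pace and stop on an object; "grip_force" is the grip in N (left out, the last holds). Time passes only in rows, so rows that repeat a pose let the fingers close. It gives the time, the measured TCP pose, the force, the opening and the grip force at its end, in the units of the state.
- env.observe(): the state, without advancing time (a new reading comes with each control period).
- get_image(name): name is "scene" or "top" or "wrist"; returns a dict with "img" (480x640x3 uint8, red, green, blue), "z_map" (480x640 float32, m along the optical axis (not along the pixel's ray), 0 where there is no reading), "intrinsics" (3x3 intrinsics, pixels), "D" ([k1, k2, p1, p2, k3] as OpenCV has them; the pictures are not rectified), "rvec" (rotation vector, rad) and "tvec" (3), from world to camera coordinates, as OpenCV has them. Camera axes: x right, y down, z forward; pixel columns grow to the right and rows downward; lengths in m; the calibration is good to about 2 mm. A picture is of the moment at which its call begins.
- close_job(): hands the job in; it is judged then, once.
The state is a dict: "time_s": time; "q": joint angles; "qvel": joint speeds; "joint_efforts": joint torques, N m; "position": TCP position; "tool_rot": TCP orientation; "ft_force": force on the tool from outside, world axes, zero at the start; "wrist_torque": the same for the moment, N m; "grip_width": finger opening in m; "gripper_force": force on a finger pad.
Only numpy, scipy, OpenCV 4.12 (cv2) and the standard library are available. Lean on these libraries where they do the work, as an engineer would, in place of code of your own. Each camera call takes 0.05 s, during which the arm holds its last target. There are 200 camera calls.

### The job

The pointed flat green dibber lies loose on the shelf. Press down on its ribbed thumb rest and slide it, flat on the shelf and point first, into the low three-sided wooden keeper until its point reaches the back stop and it lies straight between the two side battens; then let go. Do not pick it up, and leave the square-ended spacer strip where it lies.

Things in the scene. Friction and masses are not known exactly. Their poses are not given: they have to be found in the camera images.
- dibber: Flat green plastic dibber, 170 x 50 x 4 mm, about 70 g, loose on the shelf; one end square, the last 50 mm of the other tapering to a point. Origin under its centre line, 105 mm from the point, 65 mm from the square end; x to the point (at first roughly world +y), z up. Its underside is smooth: fingertips pressing its thumb rest with 5 to 20 N carry and turn it along.
- thumb_rest: Ribbed non-slip thumb rest fixed on the dibber's top, same green plastic: 80 mm long (along the dibber) x 36 mm wide x 2 mm, its top 6 mm above the shelf. Origin at the centre of its underside, 4 mm above the dibber's origin; axes as the dibber's. Only fingers on this part count as pressing.
- keeper: Keeper fixed to the shelf: three pale wooden battens in a U, 10 mm high, 12 mm thick, no floor. Side battens 80 mm long, 76 mm apart inside; back stop 100 mm wide. Origin at shelf height, middle of the stop's inner face; x is the way in, mouth to stop (roughly world +y), mouth at x = -80 mm; z up. With its point on the stop the dibber's origin is at x = -105 mm, y = 0.
- spacer: Spacer strip, a bystander: flat green plastic, 160 x 50 x 4 mm, both ends square, five dark dots, no thumb rest. Origin at the centre of its underside, x along its length. It and the dibber lie side by side, one nearer the robot; they swap places from run to run.
Not all that is in view belongs to the job. What is shaped like the dibber but blue is not meant.

How it is judged:
By the outcome, as a careful person would: the job done as asked, in the order asked, and still so for the second after the job is handed in, with the robot touching nothing.
It also fails if it takes over 51 s, if anything falls off the work surface, if the arm or the gripper's body presses on something with over 40 N, if the wrist force passes 120 N, or if a joint passes its speed limit or range.

## Working session

There is one attempt and no reset: what is moved stays moved. The work goes in short steps, Python scripts to look and compute and a tool call to move; the robot and the scene stay as the last step left them, time stands still between calls to the robot, and variables do not carry over. Pictures are saved under pics/ and viewed, at most 10 in all, crops included, and the job is handed in when it is done.

Besides the shell and the picture viewer there is one more tool, called after "Emit:" as name(argument=value, ...) on one line, values as JSON. step_arm: Moves the arm, as the interface text tells. Its arguments: {"type":"object","properties":{"targets":{"type":"array","items":{"type":"array"}},"jaw":{"type":"number"},"grip_force":{"type":"number"}},"required":["targets"]}

```bash
mkdir -p pics; cat > h.py <<'E'
import numpy as np, cv2
from rig import env, get_image, close_job
def cast(d,uv,z):
    uv=np.asarray(uv,float).reshape(-1,1,2)
    n=cv2.undistortPoints(uv,np.array(d["intrinsics"]),np.array(d["D"])).reshape(-1,2)
    R,_=cv2.Rodrigues(np.array(d["rvec"],float)); t=np.array(d["tvec"],float).ravel()
    c=-R.T@t; r=np.c_[n,np.ones(len(n))]@R
    return c+r*((z-c[2])/r[:,2])[:,None]
def save(d,n): cv2.imwrite(f"pics/{n}.png",d["img"][:,:,::-1])
E
python3 - <<'E'
from h import *
d=get_image("top");save(d,"top0");s=get_image("scene");save(s,"scene0")
np.savez("top0.npz",**d)
print(env.observe())
R,_=cv2.Rodrigues(np.array(d["rvec"],float));print(-R.T@np.array(d["tvec"]).ravel())
E
```

```text
{'time_s': 0.1, 'q': array([-7.58777707e+01,  2.18361834e+01,  7.43780177e+01, -9.70402720e-04,
        8.38580493e+01, -1.23366250e+01]), 'qvel': array([-0.15971043, -0.14948987, -0.22442866,  0.02856059, -0.08898018,
        0.06740673]), 'joint_efforts': array([ 5.05267715e-03, -4.49216151e+01, -2.31657761e+01, -7.01474778e-05,
        3.61269609e-03,  7.46427986e-06]), 'position': array([ 0.24497803, -0.4921426 ,  0.23079648]), 'tool_rot': array([[ 8.95253787e-01,  4.45556452e-01, -3.24004969e-04],
       [ 4.45556498e-01, -8.95252993e-01,  1.21878619e-03],
       [ 2.52971634e-04, -1.23548547e-03, -9.99999205e-01]]), 'ft_force': array([ 0.21356216, -0.49501336,  0.34821995]), 'wrist_torque': array([ 0.01958745, -0.00590418, -0.01525503]), 'gripper_force': 0.0, 'grip_width': 0.08567950646174957}
[ 0.26585778 -0.04401269  1.28007537]
```

View pics/top0.png

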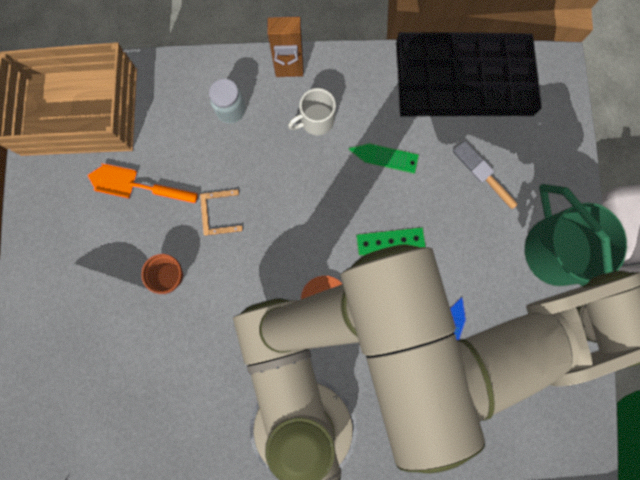

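View pics/scene0.png

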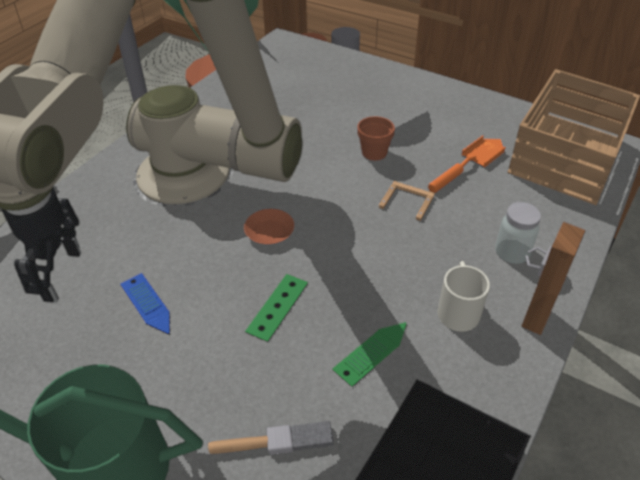

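The top view shows the dibber with its point at about (350,150) and its square end at (418,162). The spacer is at (390,240), and the keeper around (203–242, 190–235) opens to the right (−y). Next I measure them.

```bash
cat >> h.py <<'E'
def dib(d,box=(330,120,440,190),z=0.004,v=False):
    hsv=cv2.cvtColor(d["img"],cv2.COLOR_RGB2HSV)
    m=cv2.inRange(hsv,(45,130,40),(75,255,255)); k=np.zeros_like(m); x0,y0,x1,y1=box; k[y0:y1,x0:x1]=m[y0:y1,x0:x1]
    cs,_=cv2.findContours(k,cv2.RETR_EXTERNAL,cv2.CHAIN_APPROX_NONE)
    c=max(cs,key=cv2.contourArea)[:,0,:]
    return cast(d,c,z)[:,:2],c
def pose(d,**k):
    P,c=dib(d,**k)
    a=cv2.minAreaRect((P*1000).astype(np.float32))
    # axis: farthest-point tip; edges fit
    v=np.linalg.svd(P-P.mean(0))[2][0]; v=v if v[1]>0 else -v
    for _ in range(3):
        n=np.array([-v[1],v[0]]); s=P@v; q=P@n; s0=s.min(); w=(s>s0+.01)&(s<s0+.11)
        L=w&(q>np.median(q[w])); Rr=w&~L
        fits=[np.polyfit(s[i],q[i],1) for i in (L,Rr)]
        sl=(fits[0][0]+fits[1][0])/2; v=v+sl*n; v/=np.linalg.norm(v)
    n=np.array([-v[1],v[0]]); s=P@v;q=P@n
    w=(s>s.min()+.01)&(s<s.min()+.11); qm=(q[w&(q>np.median(q[w]))].mean()+q[w&(q<np.median(q[w]))].mean())/2
    W=q[w&(q>np.median(q[w]))].mean()-q[w&(q<np.median(q[w]))].mean()
    mid=(s.min()+s.max())/2
    org=v*(mid-0.020)+n*qm
    return dict(org=org,ang=np.degrees(np.arctan2(v[1],v[0])),tip=v*s.max()+n*qm,len=np.ptp(s),wid=W)
E
python3 - <<'E'
from h import *
d=dict(np.load("top0.npz"))
print(pose(d)); 
hsv=cv2.cvtColor(d["img"],cv2.COLOR_RGB2HSV)
print(hsv[190:237:4,207],hsv[194,200:248:4])
m=cv2.inRange(hsv,(5,60,100),(25,255,255));k=np.zeros_like(m);k[183:242,199:250]=m[183:242,199:250]
n,lab,st,_=cv2.connectedComponentsWithStats(k);print(st)
c=d["img"][140:280,160:440];cv2.imwrite("pics/c0.png",cv2.resize(c[:,:,::-1],None,fx=2.8,fy=2.8,interpolation=cv2.INTER_CUBIC))
kk=d["img"][180:245,190:255];cv2.imwrite("pics/k0.png",cv2.resize(kk[:,:,::-1],None,fx=9,fy=9,interpolation=cv2.INTER_CUBIC))
E
```

```text
{'org': array([ 0.63397803, -0.22464564]), 'ang': np.float64(77.6412124254153), 'tip': array([ 0.65577945, -0.12514589]), 'len': np.float64(0.16372042418207425), 'wid': np.float64(0.04467734515957478)}
[[143   8 125]
 [ 15 122 195]
 [ 15 109 173]
 [ 12  12 104]
 [ 15  41 113]
 [  7  53 110]
 [ 14  99 137]
 [ 15 117 161]
 [ 15 120 164]
 [ 14 128 203]
 [ 15 129 218]
 [ 14 113 203]] [[ 14  98 154]
 [ 16 123 205]
 [ 15 128 194]
 [ 11  72 181]
 [ 15 129 195]
 [ 15 128 202]
 [ 15 126 206]
 [ 15 133 200]
 [ 14 103 201]
 [ 16 117 189]
 [102   9 143]
 [110   5 142]]
[[     0      0    640    480 306508]
 [   200    189     43     47    692]]
```

View pics/k0.png

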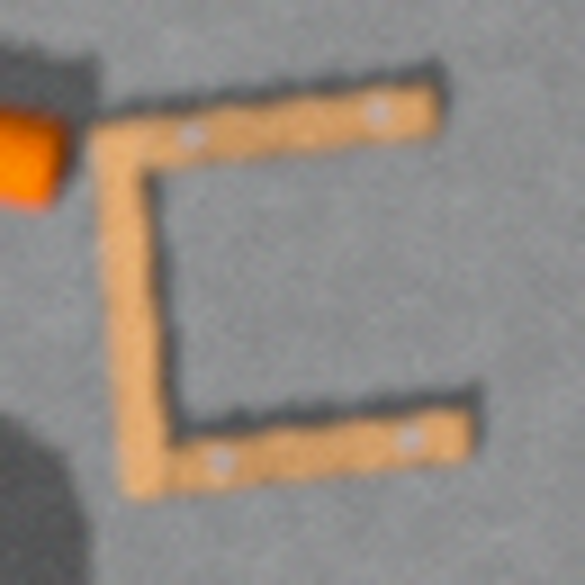

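The crop shows the keeper as a U with its stop on the left (crop about 95–165, 130–490) and side battens running right. It is turned a few degrees, so I fit its battens now.

```bash
cat > kp.py <<'E'
from h import *
def keeper(d):
    hsv=cv2.cvtColor(d["img"],cv2.COLOR_RGB2HSV)
    m=cv2.inRange(hsv,(10,85,135),(22,255,255));k=np.zeros_like(m);k[186:240,200:246]=m[186:240,200:246]
    v,u=np.nonzero(k);P=cast(d,np.c_[u,v],0.01)[:,:2]
    rc=cv2.minAreaRect((P*1000).astype(np.float32)); 
    a=np.radians(rc[2]); 
    while not np.sin(a)>0.8: a+=np.pi/2
    for _ in range(4):
        X=np.array([np.cos(a),np.sin(a)]);Y=np.array([-X[1],X[0]]); s=P@X;q=P@Y
        smax=np.percentile(s,99.5); side=s<smax-.022
        mid=(q.max()+q.min())/2
        f=[np.polyfit(s[side&b],q[side&b],1) for b in (q>mid,q<mid)]
        st=(s>smax-.022)&(abs(q-mid)<.03); g=np.polyfit(q[st],s[st],1)
        a+=np.mean([f[0][0],f[1][0]])
    ql=[q[side&b].mean() for b in (q>mid,q<mid)]
    sc=s[st].mean(); c=np.mean(ql)
    print("ang",np.degrees(a),"slopes",f[0][0],f[1][0],"stop slope",g[0],"sep(88)",ql[0]-ql[1],"stop thick",np.ptp(s[st]),"side len",smax-s.min(),"sc",sc,"smax",smax,"smin",s.min())
    org=X*(sc-.006)+Y*c
    return org,np.degrees(a)
if __name__=="__main__":
    d=dict(np.load("top0.npz"))
    o,a=keeper(d);print(o,a)
    X=np.array([np.cos(np.radians(a)),np.sin(np.radians(a))]);print("goal",o-.105*X)
E
python3 kp.py
```

```text
ang 95.38827510340903 slopes 0.00030068572215998695 -0.0003006760442074789 stop slope -0.0002750710370760271 sep(88) 0.08779536793162956 stop thick 0.013106776398222053 side len 0.0916892023114855 sc 0.17626473460765835 smax 0.18262011701666064 smin 0.09093091470517514
[0.50588311 0.21873602] 95.38827510340903
goal [0.51574309 0.1142    ]
```

Emit:
step_arm(targets=[[[0.1,-0.01,0],[0,0,0]],[[0.2,-0.03,0],[0,0,0]],[[0.3,-0.04,0],[0,0,0]],[[0.4,-0.06,0],[0,0,0]],[[0.5,-0.07,0],[0,0,0]],[[0.6,-0.08,0],[0,0,0]],[[0.7,-0.1,0],[0,0,0]],[[0.78,-0.11,0],[0,0,0]]], jaw=40)

```text
time_s: 0.77
position: [0.4412, -0.3568, 0.231]
tool_rot: [[0.895, 0.446, -0.0], [0.446, -0.895, 0.001], [0.0, -0.001, -1.0]]
ft_force: [-0.7, -0.4, -0.2]
grip_width: 0.0399
gripper_force: 0.0
```

Emit:
step_arm(targets=[[[0.1,-0.01,0],[0,0,0.12]],[[0.2,-0.03,0],[0,0,0.24]],[[0.3,-0.04,0.1],[0,0,0.36]],[[0.4,-0.06,0.2],[0,0,0.48]],[[0.5,-0.07,0.3],[0,0,0.6]],[[0.6,-0.08,0.4],[0,0,0.72]],[[0.7,-0.1,0.5],[0,0,0.83]],[[0.78,-0.11,0.5],[0,0,0.864]],[[0.78,-0.11,0.5],[0,0,0.864]],[[0.78,-0.11,0.5],[0,0,0.864]]])

```text
time_s: 1.6
position: [0.635, -0.2237, 0.0803]
tool_rot: [[0.977, -0.213, -0.001], [-0.213, -0.977, 0.001], [-0.001, -0.0, -1.0]]
ft_force: [0.1, -0.4, -0.3]
grip_width: 0.0402
gripper_force: 0.0
```

```bash
cat >> h.py <<'E'
def to(xy,ang=None,z=None):
    o=env.observe();R=np.array(o["tool_rot"]);p=np.array(o["position"])
    t=np.r_[xy,p[2] if z is None else z]
    ya=np.degrees(np.arctan2(R[1,1],R[0,1]))
    print("t",o["time_s"],"pos",p.round(4),"yang(+180)",round(ya+180,2),"tilt",R[:,2].round(4),"F",np.round(o["ft_force"],1),"w",o["grip_width"])
    print("shift",(R.T@(t-p)/.3).round(4), "" if ang is None else ("wz",-(ang-(ya+180))/45))
E
python3 - <<'E'
from h import *
to((.634,-.2246),77.6,.03)
d=get_image("top");print(pose(d)) if 0 else save(d,"t1")
w=get_image("wrist");save(w,"w1");np.savez("w1.npz",**w)
E
```

```text
t 1.6 pos [ 0.635  -0.2237  0.0803] yang(+180) 77.72 tilt [-1.4e-03  6.0e-04 -1.0e+00] F [ 0.1 -0.4 -0.3] w 0.04018535554106581
shift [-0.0025  0.0037  0.1675] ('wz', np.float64(0.002727231134193491))
```

View pics/w1.png

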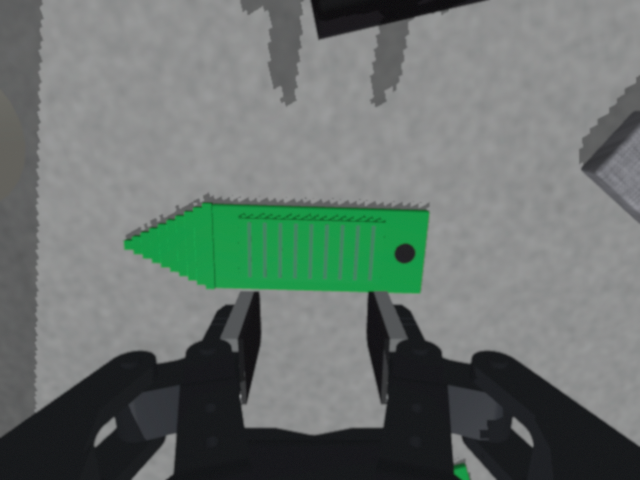

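The wrist view shows the dibber lying along the jaw line, with its tip at (126,240), its square end at x≈425 and its ribs spanning x≈240–385. I measure it more finely from this picture.

```bash
python3 - <<'E'
from h import *
w=dict(np.load("w1.npz"))
print(pose(w,box=(100,180,440,300)))
print(cast(w,[[126,240],[428,208],[420,292]],.004), cast(w,[[240,215],[384,218]],.006))
E
```

```text
{'org': array([ 0.63568533, -0.22467319]), 'ang': np.float64(78.05165754715443), 'tip': array([ 0.65722916, -0.12286618]), 'len': np.float64(0.1681230759978226), 'wid': np.float64(0.046940276564953254)}
[[ 0.66230705 -0.12540781  0.004     ]
 [ 0.64453106 -0.29170203  0.004     ]
 [ 0.59648243 -0.28043932  0.004     ]] [[ 0.66287757 -0.19159147  0.006     ]
 [ 0.64466454 -0.26720212  0.006     ]]
```

Emit:
step_arm(targets=[[[0,0.003,0.07],[0,0,0]],[[0,0.003,0.14],[0,0,0]],[[0,0.003,0.2],[0,0,0]],[[0,0.003,0.22],[0,0,0]],[[0,0.003,0.23],[0,0,0]],[[0,0.003,0.23],[0,0,0]]])

```text
time_s: 2.2
position: [0.6342, -0.2264, 0.0129]
tool_rot: [[0.976, -0.216, 0.0], [-0.216, -0.976, -0.0], [0.001, 0.0, -1.0]]
ft_force: [0.4, 0.0, -0.1]
grip_width: 0.0398
gripper_force: 0.0
```

Emit:
step_arm(targets=[[[0,0,0.005],[0,0,0]],[[0,0,0.005],[0,0,0]]])

```text
time_s: 2.37
position: [0.6348, -0.226, 0.0119]
tool_rot: [[0.977, -0.215, 0.002], [-0.215, -0.977, -0.001], [0.002, 0.001, -1.0]]
ft_force: [0.6, 0.7, -0.6]
grip_width: 0.0404
gripper_force: 0.0
```

Emit:
step_arm(targets=[[[0,0,0.005],[0,0,0]],[[0,0,0.005],[0,0,0]]])

```text
time_s: 2.53
position: [0.6345, -0.2257, 0.0097]
tool_rot: [[0.977, -0.215, 0.001], [-0.215, -0.977, -0.0], [0.001, 0.0, -1.0]]
ft_force: [-0.5, 0.3, 0.7]
grip_width: 0.0401
gripper_force: 0.0
```

Emit:
step_arm(targets=[[[0,0,0.006],[0,0,0]],[[0,0,0.006],[0,0,0]]])

```text
time_s: 2.7
position: [0.6343, -0.2256, 0.0074]
tool_rot: [[0.977, -0.215, -0.0], [-0.215, -0.977, 0.0], [-0.0, -0.0, -1.0]]
ft_force: [-0.6, 0.4, -0.1]
grip_width: 0.0399
gripper_force: 0.0
```

Emit:
step_arm(targets=[[[0,0,0.006],[0,0,0]],[[0,0,0.006],[0,0,0]]])

```text
time_s: 2.87
position: [0.6343, -0.2256, 0.0054]
tool_rot: [[0.977, -0.215, -0.0], [-0.215, -0.977, 0.0], [-0.0, -0.0, -1.0]]
ft_force: [-0.5, 0.1, -0.2]
grip_width: 0.0402
gripper_force: 0.0
```

Emit:
step_arm(targets=[[[0,0,0.004],[0,0,0]],[[0,0,0.004],[0,0,0]]])

```text
time_s: 3.03
position: [0.6345, -0.2257, 0.0046]
tool_rot: [[0.977, -0.215, 0.0], [-0.215, -0.977, -0.0], [0.0, 0.0, -1.0]]
ft_force: [0.2, 0.4, 0.2]
grip_width: 0.0403
gripper_force: 0.0
```

Emit:
step_arm(targets=[[[0,0,0.004],[0,0,0]],[[0,0,0.004],[0,0,0]]])

```text
time_s: 3.2
position: [0.6347, -0.2258, 0.0046]
tool_rot: [[0.977, -0.215, 0.001], [-0.215, -0.977, -0.001], [0.001, 0.0, -1.0]]
ft_force: [-3.3, 0.8, 9.6]
grip_width: 0.0403
gripper_force: 4.5
```

Emit:
step_arm(targets=[[[0,0,0.004],[0,0,0]],[[0,0,0.004],[0,0,0]]])

```text
time_s: 3.37
position: [0.6349, -0.2259, 0.0045]
tool_rot: [[0.977, -0.215, 0.002], [-0.215, -0.977, -0.001], [0.002, 0.001, -1.0]]
ft_force: [-4.4, 2.1, 17.2]
grip_width: 0.0401
gripper_force: 8.1
```

Emit:
step_arm(targets=[[[0,0,0.003],[0,0,0]],[[0,0,0.003],[0,0,0]]])

```text
time_s: 3.53
position: [0.6351, -0.2259, 0.0045]
tool_rot: [[0.977, -0.215, 0.003], [-0.215, -0.977, -0.002], [0.003, 0.001, -1.0]]
ft_force: [-6.6, 2.5, 21.6]
grip_width: 0.0399
gripper_force: 10.7
```

Emit:
step_arm(targets=[[[0,0,-0.003],[0,0,0]],[[-0.01,-0.013,-0.003],[0,0,0]],[[-0.025,-0.033,-0.003],[0,0,0]],[[-0.045,-0.06,-0.003],[0,0,0]],[[-0.065,-0.086,-0.003],[0,0,0]],[[-0.085,-0.112,-0.003],[0,0,0]],[[-0.1,-0.132,-0.003],[0,0,0]],[[-0.1,-0.132,-0.003],[0,0,0]]])

```text
time_s: 4.2
position: [0.6148, -0.1803, 0.0045]
tool_rot: [[0.977, -0.215, 0.005], [-0.215, -0.977, -0.002], [0.005, 0.001, -1.0]]
ft_force: [-0.4, 2.7, 15.3]
grip_width: 0.0401
gripper_force: 7.6
```

```bash
python3 - <<'E'
from h import *
d=get_image("top");save(d,"t2")
to((.525,.0146),95.4)
w=get_image("wrist");P,c=dib(w,box=(60,150,500,330));print(c.min(0),c.max(0),pose(w,box=(60,150,500,330)))
E
```

```text
t 4.25 pos [ 0.6148 -0.1803  0.0045] yang(+180) 77.6 tilt [ 0.004  -0.0013 -1.    ] F [-1.6  4.2 14.9] w 0.039769538121126206
shift [-0.432  -0.5704 -0.0021] ('wz', np.float64(-0.3955754609279094))
[ 60 244] [481 329] {'org': array([ 0.62241068, -0.1853908 ]), 'ang': np.float64(77.2751422809123), 'tip': array([ 0.64424065, -0.08871917]), 'len': np.float64(0.15821151543043027), 'wid': np.float64(0.018032243468797393)}
```

```bash
python3 - <<'E'
from h import *
w=get_image("wrist");save(w,"w2")
t=cv2.imread("pics/t2.png")[90:290,180:440];a=cv2.resize(t,(520,400));b=cv2.imread("pics/w2.png")
im=np.hstack([cv2.resize(b,(400,300)),cv2.resize(t,(390,300))]);cv2.imwrite("pics/m2.png",im)
E
```

```text
(no output)
```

View pics/m2.png

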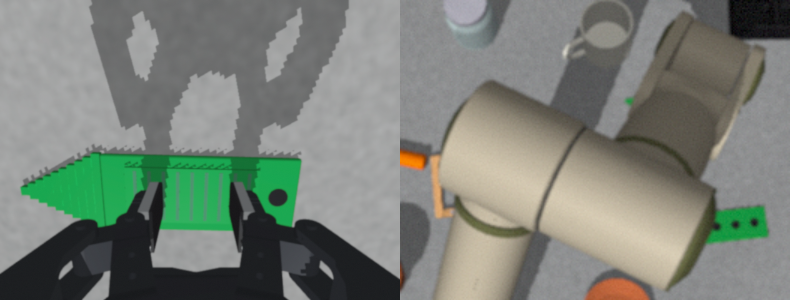

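The wrist view (left) shows that the dibber followed with the fingertips on its ribs. The arm hides it in the top view (right), so I measure from its far edge and tip in the wrist view.

```bash
cat >> h.py <<'E'
def wpose(w):
    hsv=cv2.cvtColor(w["img"],cv2.COLOR_RGB2HSV);m=cv2.inRange(hsv,(45,130,30),(75,255,255))
    n,lab,st,_=cv2.connectedComponentsWithStats(m);i=1+np.argmax(st[1:,4]);m=(lab==i)
    us=np.nonzero(m.any(0))[0];u0,u1=us[0],us[-1];L=u1-u0
    c=np.arange(int(u0+.42*L),int(u1-.05*L));top=m[:,c].argmax(0)
    E=cast(w,np.c_[c,top],.004)[:,:2]
    for _ in range(3):
        f=cv2.fitLine(E.astype(np.float32),cv2.DIST_HUBER,0,.001,.001).ravel();v=f[:2].astype(float);p=f[2:].astype(float)
        v=v if v[1]>0 else -v
    n=np.array([v[1],-v[0]])   # toward +x world (far side)
    tip=cast(w,[[u0,np.nonzero(m[:,u0])[0].mean()]],.004)[0,:2]
    r=[np.nonzero(m[k])[0].max() for k in range(top[-1]+8,top[-1]+30)]
    en=cast(w,np.c_[r,np.arange(top[-1]+8,top[-1]+30)],.004)[:,:2]
    st_,se=tip@v,np.median(en@v)
    lat=(p@n)-.0245
    o=lambda s:v*s+n*lat
    return dict(ang=np.degrees(np.arctan2(v[1],v[0])),len=st_-se,org_tip=o(st_-.105),org_end=o(se+.065),tiplat=tip@n-lat,u0=u0,u1=u1)
E
python3 - <<'E'
from h import *
print(wpose(dict(np.load("w1.npz"))));print(wpose(get_image("wrist")));to((.525,.0146),95.4)
E
```

```text
{'ang': np.float64(75.8482392602719), 'len': np.float64(0.16707456733631504), 'org_tip': array([ 0.63455034, -0.22539616]), 'org_end': array([ 0.63526558, -0.22255951]), 'tiplat': np.float64(0.0009744185093882862), 'u0': np.int64(124), 'u1': np.int64(428)}
{'ang': np.float64(76.17356913625068), 'len': np.float64(0.16688061324622447), 'org_tip': array([ 0.61542853, -0.18038579]), 'org_end': array([ 0.61617401, -0.17735679]), 'tiplat': np.float64(0.001439690116214587), 'u0': np.int64(33), 'u1': np.int64(481)}
t 4.4 pos [ 0.6148 -0.1804  0.0045] yang(+180) 77.59 tilt [ 3.8e-03 -8.0e-04 -1.0e+00] F [-1.9  3.7 15.2] w 0.04018832742205432
shift [-0.4321 -0.5703 -0.0017] ('wz', np.float64(-0.3957585252756751))
```

Emit:
step_arm(targets=[[[-0.01,-0.013,0],[0,0,-0.01]],[[-0.03,-0.039,0],[0,0,-0.03]],[[-0.055,-0.072,0],[0,0,-0.055]],[[-0.08,-0.105,0],[0,0,-0.08]],[[-0.105,-0.138,0],[0,0,-0.105]],[[-0.13,-0.17,0],[0,0,-0.13]],[[-0.155,-0.204,0],[0,0,-0.155]],[[-0.18,-0.237,0],[0,0,-0.18]],[[-0.2,-0.264,0],[0,0,-0.2]],[[-0.2,-0.264,0],[0,0,-0.2]]])

```text
time_s: 5.23
position: [0.5734, -0.0896, 0.0045]
tool_rot: [[0.998, -0.058, 0.005], [-0.058, -0.998, -0.002], [0.005, 0.001, -1.0]]
ft_force: [-0.8, 4.4, 18.2]
grip_width: 0.0404
gripper_force: 9.2
```

```bash
python3 - <<'E'
from h import *
print(wpose(get_image("wrist")));to((.525,.0146),95.4)
E
```

```text
{'ang': np.float64(85.27312896201799), 'len': np.float64(0.16678881700718898), 'org_tip': array([ 0.57382928, -0.08957892]), 'org_end': array([ 0.5740939 , -0.08637866]), 'tiplat': np.float64(0.0011008674361216997), 'u0': np.int64(33), 'u1': np.int64(481)}
t 5.2833 pos [ 0.5734 -0.0897  0.0045] yang(+180) 86.63 tilt [ 4.7e-03 -7.0e-04 -1.0e+00] F [-2.   5.1 18. ] w 0.040071590268783285
shift [-0.1816 -0.3374 -0.001 ] ('wz', np.float64(-0.19489866411304224))
```

Emit:
step_arm(targets=[[[-0.01,-0.018,-0.002],[0,0,-0.01]],[[-0.03,-0.055,-0.002],[0,0,-0.03]],[[-0.05,-0.093,-0.002],[0,0,-0.06]],[[-0.07,-0.13,-0.002],[0,0,-0.09]],[[-0.09,-0.167,-0.002],[0,0,-0.12]],[[-0.11,-0.205,-0.002],[0,0,-0.15]],[[-0.13,-0.24,-0.002],[0,0,-0.18]],[[-0.15,-0.28,-0.002],[0,0,-0.2]],[[-0.17,-0.315,-0.002],[0,0,-0.215]],[[-0.182,-0.337,-0.002],[0,0,-0.215]]])

```text
time_s: 6.12
position: [0.5253, 0.0139, 0.0045]
tool_rot: [[0.994, 0.11, 0.006], [0.11, -0.994, -0.002], [0.006, 0.002, -1.0]]
ft_force: [2.1, -3.6, 13.1]
grip_width: 0.0398
gripper_force: 6.2
```

```bash
python3 - <<'E'
from h import *
w=get_image("wrist");save(w,"w3");print(wpose(w));to((.5157,.1142),95.4)
E
```

```text
{'ang': np.float64(94.88353514885232), 'len': np.float64(0.16684746641974502), 'org_tip': array([0.52552009, 0.01394971]), 'org_end': array([0.52525171, 0.0170908 ]), 'tiplat': np.float64(0.0012933818503867434), 'u0': np.int64(33), 'u1': np.int64(481)}
t 6.1667 pos [0.5248 0.0148 0.0045] yang(+180) 96.32 tilt [ 0.0051 -0.0011 -1.    ] F [-0.1  2.1 13.7] w 0.04025748785238332
shift [ 0.0064 -0.3326 -0.0005] ('wz', np.float64(0.02034453681482249))
```

View pics/w3.png

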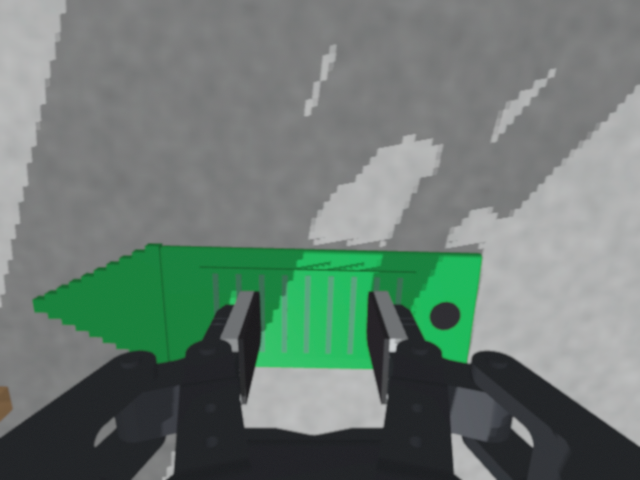

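The wrist view shows the dibber with its tip at (35,303) and its far edge from (155,244) to (481,253), and the near keeper batten just entering at the left edge. The pose agrees with the line into the keeper, so I slide in.

Emit:
step_arm(targets=[[[0.001,-0.01,0],[0,0,0]],[[0.001,-0.035,0],[0,0,0]],[[0.002,-0.06,0],[0,0,0]],[[0.002,-0.09,0],[0,0,0]],[[0.003,-0.12,0],[0,0,0]],[[0.003,-0.15,0],[0,0,0]],[[0.004,-0.18,0],[0,0,0]],[[0.004,-0.21,0],[0,0,0]],[[0.005,-0.23,0],[0,0,0]],[[0.005,-0.23,0],[0,0,0]]])

```text
time_s: 7.0
position: [0.5193, 0.0833, 0.0045]
tool_rot: [[0.994, 0.11, 0.005], [0.11, -0.994, -0.0], [0.005, 0.001, -1.0]]
ft_force: [0.5, 3.8, 15.5]
grip_width: 0.0401
gripper_force: 7.4
```

```bash
python3 - <<'E'
from h import *
w=get_image("wrist");save(w,"w4");np.savez("w4.npz",**w);print(wpose(w));to((.5157,.1142),95.4)
E
```

```text
{'ang': np.float64(94.84577748030988), 'len': np.float64(0.16692106223324238), 'org_tip': array([0.51950744, 0.08339975]), 'org_end': array([0.51924735, 0.08646769]), 'tiplat': np.float64(0.001408677546204773), 'u0': np.int64(33), 'u1': np.int64(480)}
t 7.05 pos [0.5193 0.0833 0.0045] yang(+180) 96.27 tilt [ 5.1e-03  4.0e-04 -1.0e+00] F [-0.3  4.7 13.3] w 0.04013392491660581
shift [-0.0006 -0.1036 -0.    ] ('wz', np.float64(0.019413364721581023))
```

View pics/w4.png

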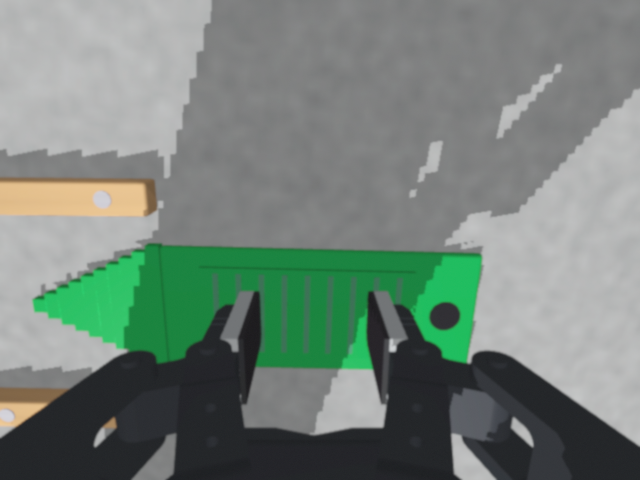

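The dibber is between the battens: the far one is at rows 180–215, the near one at rows 390–425, and the tip is at (35,303). I check centring and parallelism in this same view.

```bash
python3 - <<'E'
from h import *
w=dict(np.load("w4.npz"));p=wpose(w)
hsv=cv2.cvtColor(w["img"],cv2.COLOR_RGB2HSV);m=cv2.inRange(hsv,(8,70,170),(25,255,255))
def line(uv):
    f=cv2.fitLine(cast(w,uv,.01)[:,:2].astype(np.float32),cv2.DIST_HUBER,0,.001,.001).ravel().astype(float)
    v=f[:2]*np.sign(f[1]);return np.degrees(np.arctan2(v[1],v[0])),f[2:]
out=[]
for r0,r1,c1 in((170,225,140),(380,430,100)):
    c=np.arange(5,c1);sub=m[r0:r1,:][:,c]
    a=np.c_[c,r0+sub.argmax(0)-.5];b=np.c_[c,r1-sub[::-1].argmax(0)-.5]
    la,lb=line(a),line(b);print(la,lb);out+=[la,lb]
n=np.array([np.sin(np.radians(95.4)),-np.cos(np.radians(95.4))])
print([o[1]@n for o in out],"goal keeper centre",np.array([.50588,.21874])@n, "dib",p["org_tip"]@n)
hsvm=cv2.inRange(hsv,(45,130,30),(75,255,255))
u=33;t=cast(w,[[33,np.nonzero(hsvm[:,33])[0].mean()]],.004)[0,:2];print("tip",t,t@n)
E
```

```text
(np.float64(96.15780942911321), array([0.55983675, 0.1756081 ])) (np.float64(95.60390810626896), array([0.54910862, 0.16886832]))
(np.float64(118.232522893167), array([0.47735059, 0.18074745])) (np.float64(91.14181381496148), array([0.46020931, 0.1798331 ]))
[np.float64(0.5738783519257346), np.float64(0.5625635735449596), np.float64(0.4922419313859352), np.float64(0.47509067449564824)] goal keeper centre 0.5242201391086979 dib 0.5250504553853406
tip [0.51204131 0.18814345] 0.5274747138739653
```

Emit:
step_arm(targets=[[[-0.001,-0.01,0],[0,0,-0.005]],[[-0.001,-0.03,0],[0,0,-0.015]],[[-0.002,-0.05,0],[0,0,-0.02]],[[-0.002,-0.07,0],[0,0,-0.02]],[[-0.002,-0.08,0],[0,0,-0.02]],[[-0.002,-0.085,0],[0,0,-0.02]],[[-0.002,-0.085,0],[0,0,-0.02]]])

```text
time_s: 7.63
position: [0.5161, 0.1078, 0.0045]
tool_rot: [[0.992, 0.125, 0.005], [0.125, -0.992, -0.001], [0.005, 0.001, -1.0]]
ft_force: [0.7, -0.7, 15.2]
grip_width: 0.0402
gripper_force: 7.2
```

Emit:
step_arm(targets=[[[0,-0.003,0],[0,0,0]],[[0,-0.006,0],[0,0,0]],[[0,-0.006,0],[0,0,0]]])

```text
time_s: 7.88
position: [0.5159, 0.1092, 0.0045]
tool_rot: [[0.992, 0.125, 0.005], [0.125, -0.992, -0.001], [0.005, 0.002, -1.0]]
ft_force: [0.4, -2.6, 14.4]
grip_width: 0.0396
gripper_force: 7.1
```

Emit:
step_arm(targets=[[[0,-0.003,0],[0,0,0]],[[0,-0.006,0],[0,0,0]],[[0,-0.006,0],[0,0,0]]])

```text
time_s: 8.13
position: [0.5157, 0.111, 0.0045]
tool_rot: [[0.992, 0.125, 0.005], [0.125, -0.992, -0.001], [0.005, 0.002, -1.0]]
ft_force: [0.3, -3.8, 14.2]
grip_width: 0.0405
gripper_force: 7.1
```

```bash
python3 - <<'E'
from h import *
print(wpose(get_image("wrist")));to((.5157,.1142),95.4)
E
```

```text
{'ang': np.float64(95.71347136726219), 'len': np.float64(0.1668933169651697), 'org_tip': array([0.51590982, 0.11108767]), 'org_end': array([0.51560054, 0.11417892]), 'tiplat': np.float64(0.001040600640632272), 'u0': np.int64(33), 'u1': np.int64(481)}
t 8.1833 pos [0.5157 0.111  0.0045] yang(+180) 97.16 tilt [ 5.3e-03 -9.0e-04 -1.0e+00] F [ 1.5 -2.9 13.7] w 0.03986209446125594
shift [ 0.0013 -0.0106 -0.    ] ('wz', np.float64(0.039043779019747954))
```

Emit:
step_arm(targets=[[[0,-0.004,0],[0,0,0]],[[0,-0.004,0],[0,0,0]]])

```text
time_s: 8.35
position: [0.5156, 0.1122, 0.0045]
tool_rot: [[0.992, 0.125, 0.005], [0.125, -0.992, -0.001], [0.005, 0.002, -1.0]]
ft_force: [0.7, -3.7, 14.0]
grip_width: 0.0397
gripper_force: 7.1
```

Emit:
step_arm(targets=[[[0,-0.004,0],[0,0,0]],[[0,-0.004,0],[0,0,0]]])

```text
time_s: 8.52
position: [0.5155, 0.1131, 0.0045]
tool_rot: [[0.992, 0.125, 0.005], [0.125, -0.992, -0.001], [0.005, 0.002, -1.0]]
ft_force: [1.1, -6.6, 14.1]
grip_width: 0.04
gripper_force: 7.0
```

Emit:
step_arm(targets=[[[0,-0.004,0],[0,0,0]],[[0,-0.004,0],[0,0,0]]])

```text
time_s: 8.68
position: [0.5154, 0.1138, 0.0045]
tool_rot: [[0.992, 0.125, 0.005], [0.125, -0.992, -0.002], [0.005, 0.003, -1.0]]
ft_force: [0.6, -9.0, 13.5]
grip_width: 0.04
gripper_force: 7.0
```

```bash
python3 - <<'E'
from h import *
print(wpose(get_image("wrist")));to((.5157,.1142),95.4)
E
```

```text
{'ang': np.float64(95.73726093976488), 'len': np.float64(0.1664081016004461), 'org_tip': array([0.51571835, 0.11271845]), 'org_end': array([0.51535927, 0.11629235]), 'tiplat': np.float64(0.0007696842967027662), 'u0': np.int64(36), 'u1': np.int64(483)}
t 8.7333 pos [0.5155 0.1138 0.0045] yang(+180) 97.17 tilt [ 0.0055 -0.0021 -1.    ] F [ 0.6 -8.3 14.6] w 0.039909000794723655
shift [ 0.001  -0.0013  0.    ] ('wz', np.float64(0.03934617976329346))
```

Emit:
step_arm(targets=[[[0,-0.003,0],[0,0,0]],[[0,-0.003,0],[0,0,0]]])

```text
time_s: 8.9
position: [0.5154, 0.1145, 0.0045]
tool_rot: [[0.992, 0.125, 0.006], [0.125, -0.992, -0.002], [0.005, 0.003, -1.0]]
ft_force: [0.8, -10.5, 13.6]
grip_width: 0.0399
gripper_force: 6.9
```

```bash
python3 - <<'E'
from h import *
print(wpose(get_image("wrist")));to((.5157,.1142),95.4)
E
```

```text
{'ang': np.float64(95.72869557146501), 'len': np.float64(0.1665467054494168), 'org_tip': array([0.51570422, 0.11289716]), 'org_end': array([0.51535951, 0.11633321]), 'tiplat': np.float64(0.0016210410307809786), 'u0': np.int64(37), 'u1': np.int64(485)}
t 8.95 pos [0.5154 0.1145 0.0045] yang(+180) 97.17 tilt [ 0.0056 -0.0023 -1.    ] F [ 0.8 -9.9 13.8] w 0.03981871683293582
shift [0.001  0.0011 0.    ] ('wz', np.float64(0.039237567255038484))
```

The dibber stopped while the tool still crept on, with push force building to about 10 N, so the point is on the stop. I lift off gently.

Emit:
step_arm(targets=[[[0,0,-0.01],[0,0,0]],[[0,0,-0.02],[0,0,0]],[[0,0,-0.05],[0,0,0]],[[0,0,-0.12],[0,0,0]],[[0,0,-0.22],[0,0,0]],[[0,0,-0.32],[0,0,0]],[[0,0,-0.4],[0,0,0]],[[0,0,-0.4],[0,0,0]]])

```text
time_s: 9.62
position: [0.515, 0.1163, 0.1277]
tool_rot: [[0.992, 0.125, 0.008], [0.125, -0.992, 0.0], [0.008, 0.001, -1.0]]
ft_force: [0.8, 0.6, 1.2]
grip_width: 0.0401
gripper_force: 0.0
```

Emit:
step_arm(targets=[[[0,0.1,-0.05],[0,0,0]],[[0,0.2,-0.1],[0,0,0]],[[0,0.3,-0.15],[0,0,0]],[[0,0.4,-0.2],[0,0,0]],[[0,0.5,-0.25],[0,0,0]],[[0,0.6,-0.25],[0,0,0]],[[0,0.7,-0.25],[0,0,0]],[[0,0.8,-0.25],[0,0,0]],[[0,0.9,-0.25],[0,0,0]],[[0,1,-0.25],[0,0,0]]])

```text
time_s: 10.45
position: [0.5503, -0.1828, 0.1975]
tool_rot: [[0.992, 0.125, -0.001], [0.125, -0.992, 0.001], [-0.001, -0.001, -1.0]]
ft_force: [0.0, 0.0, 0.5]
grip_width: 0.04
gripper_force: 0.0
```

Emit:
step_arm(targets=[[[-0.05,0.1,0],[0,0,0]],[[-0.1,0.2,0],[0,0,0]],[[-0.15,0.3,0],[0,0,0]],[[-0.2,0.4,0],[0,0,0]],[[-0.25,0.5,0],[0,0,0]],[[-0.3,0.6,0],[0,0,0]],[[-0.3,0.65,0],[0,0,0]],[[-0.3,0.65,0],[0,0,0]],[[-0.3,0.65,0],[0,0,0]]])

```text
time_s: 11.2
position: [0.4853, -0.3863, 0.1971]
tool_rot: [[0.992, 0.124, -0.001], [0.124, -0.992, 0.001], [-0.001, -0.001, -1.0]]
ft_force: [0.4, 0.0, 0.2]
grip_width: 0.04
gripper_force: 0.0
```

```bash
python3 - <<'E'
from h import *
from kp import keeper
d=get_image("top");np.savez("t5.npz",**d)
print(keeper(d))
print(pose(d,box=(200,170,345,240)))
kk=d["img"][170:245,190:310];cv2.imwrite("pics/k5.png",cv2.resize(kk[:,:,::-1],None,fx=6,fy=6,interpolation=cv2.INTER_CUBIC))
E
```

```text
ang 95.50597910698198 slopes -0.0015775079118974232 0.0015830198564043428 stop slope 0.0034089283348429796 sep(88) 0.08770083799433182 stop thick 0.012645476052014465 side len 0.09245944533578636 sc 0.17522596712994795 smax 0.18142916261030925 smin 0.0889697172745229
(array([0.50578602, 0.21876384]), np.float64(95.50597910698198))
{'org': array([0.51519078, 0.11189206]), 'ang': np.float64(95.51802997079217), 'tip': array([0.50525947, 0.21469358]), 'len': np.float64(0.16656025134086713), 'wid': np.float64(0.045496192565135485)}
```

View pics/k5.png

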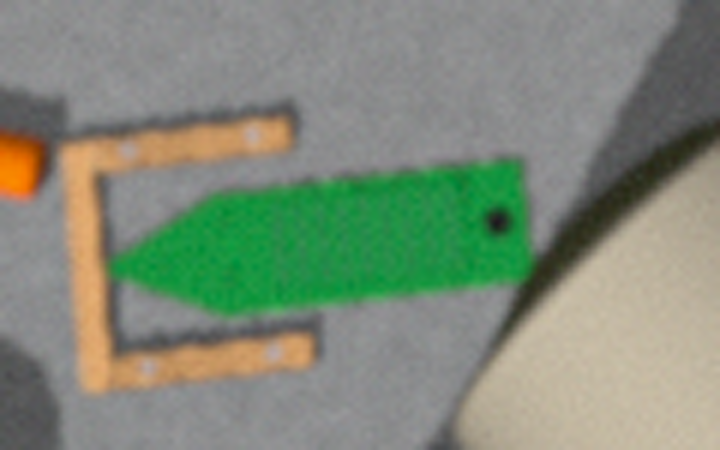

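The final top view shows the point touching the stop at about (107,268) in the crop. The dibber lies at 95.5°, matching the keeper's 95.5°, and is centred between the battens to within about a millimetre.

```bash
python3 -c "
from rig import close_job;print(close_job())"
```

```text
the job is handed in; nothing more can be done
None
```

I slid the green dibber flat into the keeper until its point met the back stop and let go: it lies straight and centred to within about 1 mm, the spacer wasn't touched, and I handed the job in with the robot clear after about 11 s.

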